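# Load a perforated panel into the holding jig

## Robot

A 6-joint arm with a two-finger parallel gripper is mounted at the origin on the work surface. World frame = base frame: x ahead of the robot, y to its left, z up, the work surface at z = 0. Lengths are in mm, angles in degrees, forces in N, time in s.
With the tool pointing down it reaches from about 300 to 875 mm from the base axis. Payload 6.4 kg.
Tool frame: the origin (TCP) lies at the very end of the fingers, on their centre line; the grasp point (between the pads) lies 19 mm behind it (env.grasp_offset is the distance from the TCP to the grasp point, in mm); z points along the fingers, x is the direction in which the jaws open and shut, and the axes are right-handed (so a half turn about z gives the same grasp; the last joint's range is limited). The gripper opens to 85 mm and grips with 20 to 120 N. Pads are 22 mm wide; open, the fingers measure 114 mm over their backs; the gripper's body (76 mm by 85 mm) begins 54 mm behind the grasp point. The pads swing forward as they close: fully open they stand 13 mm farther back than shut.
Start: joints at [-86.133, 10.359, 92.074, -0, 77.567, -11.82], TCP at [155.491, -553.592, 231.288] pointing down, gripper open.
Joint ranges: [-171.53, 171.53], [-51.25, 118.39], [17.06, 147.69], [-65.23, 245.23], [0, 150.52], [-178.68, 178.68]. Speed limits (degrees/s): [147.25, 147.25, 172.46, 180, 180, 180].

## Interface

Orientations are given as [roll, pitch, yaw] about the fixed x, y, z axes, in that order (R = Rz(yaw) Ry(pitch) Rx(roll)).
In Python, from station import env, cams gives the robot as it stands.
- The arm moves only by the tool send_rows, never from a script. Its argument "motion" is one flat list of numbers, 7 for each row, row after row: the closure in counts, from 0 (fully open) to 255 (shut), then the shift along the tool's x, y, z in m, then the turn, a rotation vector about the tool's x, y, z in rad. A call has 1 to 12 rows; each row shifts and turns the commanded pose from where the row before left it, along the tool's axes as they then stand; what a row does not reach is not made up. A row lasts 1/10 s, in which the tool goes at most 50 mm and 8.59 degrees, less where a joint would pass 70% of its speed; a pose out of reach is approached as far as the arm can. A call is refused whole if a number of a shift passes 0.05 or a number of a turn 0.15, either way. A call with a gripper value outside its range is refused whole. The fingers move at their own pace and stop on an object; "squeeze" is the grip in N (left out, the last holds). Time passes only in rows, so rows that do not move let the fingers close. It gives the time, the measured TCP pose, the force and the opening at its end, in the units of the state.
- env.state(): the state, without advancing time (a new reading comes with each control period).
- cams.snapshot(name): name is "scene" or "side" or "wrist"; returns the picture (480x640x3 uint8, blue, green, red); there is no depth.
- cams.camera_params(name): a dict with "vertical_fov" (degrees; the focal length in pixels is half the picture's height over the tangent of half this angle, whatever the lens; pixels are square), "cx", "cy" (the principal point, pixels), "extrinsics" (4x4, takes a point from world to camera coordinates). Camera axes: x right, y up, looking along -z (the intrinsics and any distortion apply to the point x, -y, -z); pixel columns grow to the right and rows downward; lengths in mm; the calibration is good to about 2 mm. A picture is of the moment at which its call begins: read the wrist's pose just before it. camera_params takes no time and is no camera call; for the wrist camera it gives the pose at the moment of the call.
- env.finish_job(): hands the job in, once; it reports no verdict.
The state is a dict: "t": time; "joint_positions": joint angles; "qvel": joint speeds; "joint_efforts": joint torques, N m; "ee_pos": TCP position; "orientation": TCP orientation; "wrist_force": force on the tool from outside, world axes, zero at the start; "torque": the same for the moment, N m; "grip_width": finger opening in mm.
Only numpy, scipy, OpenCV 4.12 (cv2) and the standard library are available. Lean on these libraries where they do the work, as an engineer would, in place of code of your own. Each camera call takes 0.05 s, during which the arm holds its last target.

## Task

The perforated wooden panel lies on the raised deck of the holding jig. Slide it off the deck so that its leading edge tips down and tucks under the steel lip at the far end of the pocket, then press its trailing edge down past the sprung catch until the panel lies flat on the pocket floor and the catch has snapped out over it. Leave the other things on the bench where they are.

Things in the scene. Friction and masses are not known exactly. Their poses are not given: they have to be found in the camera images.
- jig: Grey and pale wood holding jig fixed to the bench, 364 mm long, 152 mm wide. Origin on the bench, on its centre line, below the step from deck to pocket; x axis points from the deck over the pocket to the lip, z up. Deck: x -210 to 0 mm, top at z 39 mm. Pocket: x 0 to 134 mm, floor at z 12 mm.
- deck_mid (a point): Middle of the deck's top, x -105, z 39 mm in the jig's frame. Low rails along the deck's sides reach z 49 mm; their inner faces are 128 mm apart and narrow to 116 mm from x -60 to 0 mm.
- pocket_mid (a point): Middle of the pocket's floor, x 67, z 12 mm in the jig's frame. The pocket is 134 mm long, 116 mm wide between side cheeks that reach z 47 mm and end at the lip.
- lip_edge (a point): Middle of the lower edge of the steel retaining lip, x 114, z 30 mm in the jig's frame. The lip is a plate across the whole width from x 114 to 154 mm, top at z 40 mm; a back stop closes the space under it at x 134 mm.
- panel: Loose perforated wooden panel, 130 mm (its x) by 110 mm (its y), 12 mm thick, about 0.15 kg. Origin at the centre of its underside, z up; its x axis points towards the lip. It starts flat on the deck, roughly aligned with the jig, clear of the pocket.
- panel_far (a point): Middle of the lower side of the panel's leading edge (the one nearest the lip), 65 mm along +x from the panel's origin.
- panel_near (a point): Middle of the upper side of the panel's trailing edge, 65 mm along -x from the panel's origin, on its top face. It must be pushed 3 to 5 mm past the step (jig x 3 to 5 mm), onto the catch's bevel, before pressing helps: while it still lies on the deck it will not go down. A good place to press is about 25 mm ahead of it.
- catch (a joint): Travel of the sprung steel catch in m: 0 = fully out over the pocket (its rest), 0.012 = pushed back under the deck. A spring of 1.5 N, rising to 3.3 N, pushes it out. Pressing down on the panel near its trailing edge (5 to 15 N) drives it back by its bevel, and it then snaps out over the panel.
- catch_nose (a point): Tip of the catch's nose, middle of its 40 mm width: 9 mm beyond the step into the pocket, z 28 mm. From the tip a bevel slopes back and up to the deck's edge (z 39 mm); the panel's trailing edge rests on this bevel until it is pressed. The seated panel's edge has room under the nose.
- tin: Dark metal tin, 90 mm across, 110 mm tall; leave alone. Origin at the centre of its underside.
- basket: White open plastic box, 170 by 120 by 70 mm; leave alone. Origin at the centre of its underside.
- offcuts: Stack of four wooden offcuts (one piece), 160 by 100 by 48 mm; leave alone. Origin at the centre of its underside.
- screwdriver: Screwdriver lying on the bench; leave alone. Origin under its middle.
There are look-alikes about, which are no part of the job. What is meant by the panel is not yellow, and is the larger of those in its own colour.

How it is judged (in metres and radians):
On the way:
1. the panel, still sloping, has its leading edge at least 5 mm under the lip (x of panel_far in the frame of jig above 0.119 m and z of panel_far in the frame of jig below 0.024 m and angle between panel's own z axis and vertical above 0.07 rad), for 0.1 s.
At the end, for the whole second after the job is handed in: The panel lies at rest flat on the pocket floor (within 2.5 mm of it and 0.03 rad), its leading edge at least 13 mm under the lip, centred along the pocket within 5 mm, and the catch is out over its trailing edge (within 3 mm of its rest) (x of panel in the frame of jig between 0.062 and 0.072 m and z of panel in the frame of jig between 0.01 and 0.0145 m and angle between panel's own z axis and vertical below 0.03 rad and x of panel_far in the frame of jig above 0.127 m and value of joint catch below 0.003 m and linear speed of panel below 0.02 m/s); the robot touches nothing.
It fails at once if the tin, basket, offcuts or screwdriver is moved more than 30 mm (distance of any of tin, basket, offcuts, screwdriver from where it was at the start of the episode above 0.03 m).
It also fails if it takes over 42 s, if anything falls off the work surface, if the arm or the gripper's body presses on something with over 40 N, if the wrist force passes 120 N, or if a joint passes its speed limit or range.

## Working session

There is one attempt and no reset: what is moved stays moved. The work goes in short steps, Python scripts to look and compute and a tool call to move; the robot and the scene stay as the last step left them, time stands still between calls to the robot, and variables do not carry over. Pictures are saved under pics/ and viewed, and the job is handed in when it is done.

Besides the shell and the picture viewer there is one more tool, called after "Emit:" by a JSON object that holds its "op" and its "data". send_rows: Moves the arm, as the interface text tells. Its arguments: {"type":"object","properties":{"motion":{"type":"array"},"squeeze":{"type":"number"}},"required":["motion"]}

```bash
mkdir -p pics; ls
python3 - <<'E'
from station import env,cams
import cv2
print(env.state())
for n in ("scene","side","wrist"):
    p=cams.camera_params(n); print(n,p)
    cv2.imwrite(f"pics/{n}0.png",cams.snapshot(n))
E
```

```text
pics
{'t': 0.0, 'joint_positions': array([-8.61318885e+01,  1.04033132e+01,  9.21317013e+01,  1.03067868e-03,
        7.75654527e+01, -1.18196606e+01]), 'qvel': array([-0.05833252, -0.07021236, -0.04324722, -0.08340947,  0.01823181,
        0.0213399 ]), 'joint_efforts': array([-1.76620113e-03, -4.44873583e+01, -3.51331651e+01, -4.79783139e-04,
        9.30795941e-03, -1.54886834e-05]), 'ee_pos': array([ 155.4665468 , -553.02079815,  230.36982136]), 'orientation': array([-1.79978436e+02,  9.81309783e-02, -7.43124322e+01]), 'wrist_force': array([-0.66764522,  1.07554617,  0.28346225]), 'torque': array([ 0.01191932,  0.05239044, -0.0367835 ]), 'grip_width': 85.40591050612242}
scene {'vertical_fov': 44.458847202645394, 'cx': 318.21505361965814, 'cy': 242.37156428212276, 'extrinsics': array([[ 3.77248989e-01,  9.26044986e-01, -1.11303426e-02,
        -2.33688718e+02],
       [-6.89895918e-01,  2.89024659e-01,  6.63708045e-01,
         3.73387301e+02],
       [ 6.17840450e-01, -2.42704411e-01,  7.47908916e-01,
        -1.99391170e+03],
       [ 0.00000000e+00,  0.00000000e+00,  0.00000000
[... 231 characters left out ...]
  [ 5.34038417e-01, -4.85570684e-01,  6.92115655e-01,
        -3.53230165e+02],
       [-5.07237010e-01,  4.70915711e-01,  7.21767974e-01,
        -1.27650500e+03],
       [ 0.00000000e+00,  0.00000000e+00,  0.00000000e+00,
         1.00000000e+00]])}
wrist {'vertical_fov': 70.71033712494796, 'cx': 318.7721454320865, 'cy': 240.42517348476989, 'extrinsics': array([[ 2.71067063e-01, -9.62556937e-01, -2.60594287e-03,
        -5.74053003e+02],
       [ 9.23915535e-01,  2.60942712e-01, -2.79801689e-01,
         3.71732526e+01],
       [ 2.70005058e-01,  7.34373510e-02,  9.60054282e-01,
        -3.80047090e+02],
       [ 0.00000000e+00,  0.00000000e+00,  0.00000000e+00,
         1.00000000e+00]])}
```

View pics/scene0.png

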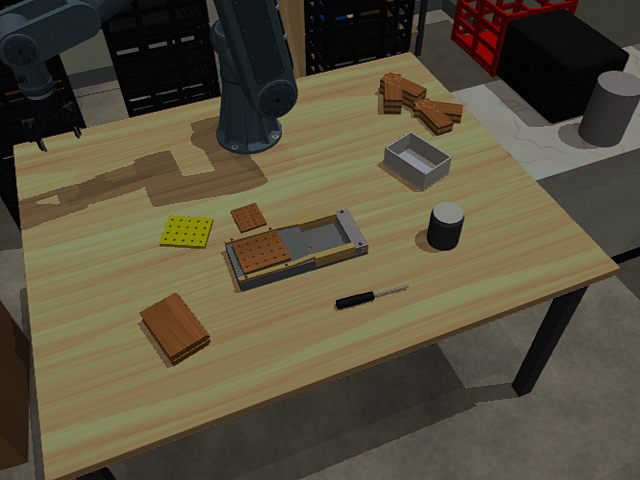

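View pics/side0.png

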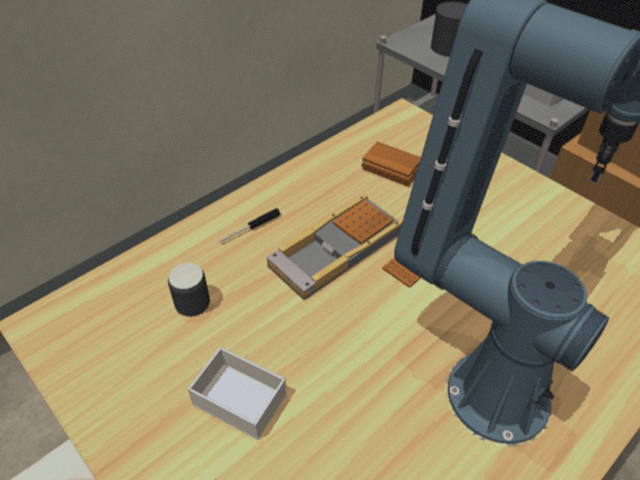

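View pics/wrist0.png

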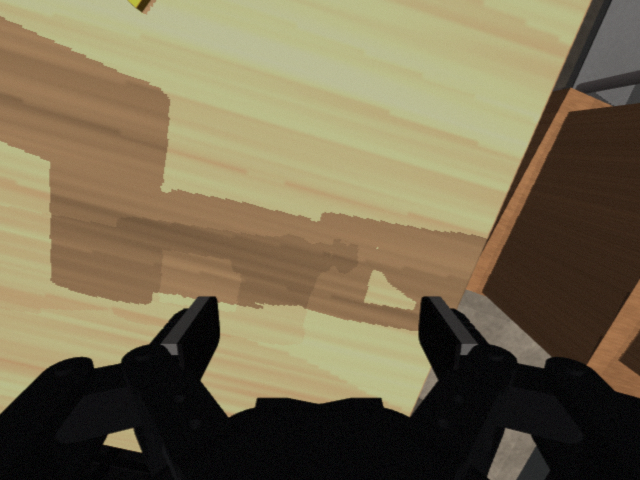

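The scene picture shows the brown panel on the deck at about (263,252) and the lip at (352,230). The small brown panel at (249,217) and the yellow one at (187,231) are look-alikes. I'll zoom in for corners.

Run:
```python
import cv2
a=cv2.imread("pics/scene0.png")[190:300,210:380]; cv2.imwrite("pics/sc_z.png",cv2.resize(a,None,fx=4.7,fy=4.7,interpolation=cv2.INTER_CUBIC))
a=cv2.imread("pics/side0.png")[185:305,255:415]; cv2.imwrite("pics/si_z.png",cv2.resize(a,None,fx=5,fy=5,interpolation=cv2.INTER_CUBIC))
```

```text
(no output)
```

View pics/sc_z.png

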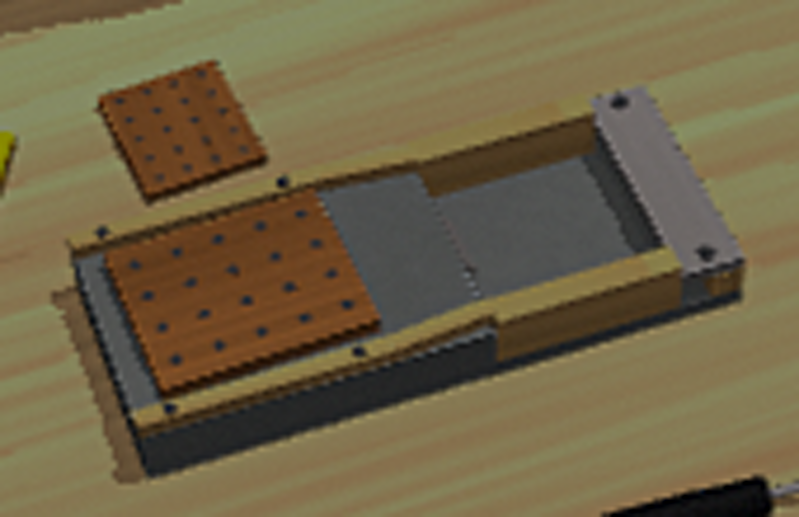

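View pics/si_z.png

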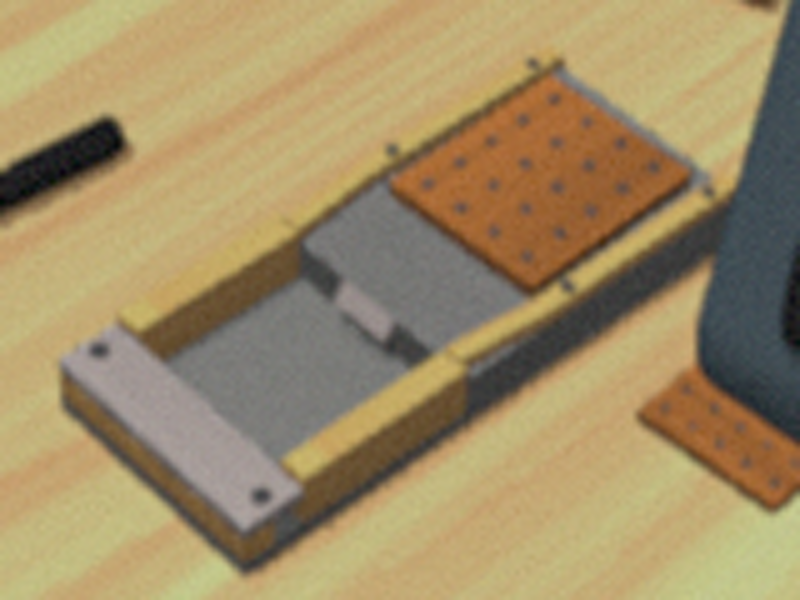

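```bash
cat > h.py <<'E'
import numpy as np
from station import env,cams
def ray(n,u,v,P=None):
    P=P or cams.camera_params(n); f=240/np.tan(np.radians(P["vertical_fov"])/2)
    E=P["extrinsics"];R=E[:3,:3];o=-R.T@E[:3,3]
    return o,R.T@np.array([(u-P["cx"])/f,-(v-P["cy"])/f,-1])
def onz(n,u,v,z,P=None):
    o,d=ray(n,u,v,P); return o+d*(z-o[2])/d[2]
def proj(n,X,P=None):
    P=P or cams.camera_params(n); f=240/np.tan(np.radians(P["vertical_fov"])/2)
    c=P["extrinsics"][:3,:3]@np.array(X)+P["extrinsics"][:3,3]
    return P["cx"]+f*c[0]/-c[2],P["cy"]-f*c[1]/-c[2]
def fit2(A,B):
    A=np.array(A,float);B=np.array(B,float);a=A-A.mean(0);b=B-B.mean(0)
    th=np.arctan2((a[:,0]*b[:,1]-a[:,1]*b[:,0]).sum(),(a*b).sum())
    R=np.array([[np.cos(th),-np.sin(th)],[np.sin(th),np.cos(th)]]);t=B.mean(0)-R@A.mean(0)
    return th,t,B-(A@R.T+t)
E
python3 - <<'E'
from h import *
S=lambda p:(p[0]/4.7+210-.4,p[1]/4.7+190-.4)
D=lambda p:(p[0]/5+255-.4,p[1]/5+185-.4)
lip=[(114,76),(154,76),(154,-76),(114,-76)]
sl=[(592,97),(650,88),(745,262),(683,272)];dl=[(302,490),(247,530),(62,362),(120,325)]
st=[(0,58),(0,-58)];ss=[(425,175),(480,297)];ds=[(430,355),(303,240)]
pn=[(-65,55),(65,55),(65,-55),(-65,-55)]
sp=[(105,258),(315,192),(382,322),(165,387)];dp=[(693,172),(533,287),(390,183),(560,78)]
for n,F,l,s,p in(("scene",S,sl,ss,sp),("side",D,dl,ds,dp)):
    W=[onz(n,*F(q),40)[:2] for q in l]+[onz(n,*F(q),39)[:2] for q in s]
    th,t,r=fit2(lip+st,W);print(n,"jig",np.degrees(th),t,r.round(1).tolist())
    W=[onz(n,*F(q),51)[:2] for q in p]
    th2,t2,r=fit2(pn,W);R=np.array([[np.cos(th),-np.sin(th)],[np.sin(th),np.cos(th)]])
    print(" panel",np.degrees(th2),t2,r.round(1).tolist(),"in jig",R.T@(t2-t))
E
```

```text
scene jig 86.81691208071523 [561.92642382 -12.95681642] [[-1.7, 1.7], [2.7, -2.5], [1.7, -1.3], [-2.9, 2.4], [7.2, -0.8], [-7.0, 0.5]]
 panel 90.5115279301434 [ 563.92546799 -141.90805113] [[2.1, -0.2], [1.3, -1.3], [0.0, -0.7], [-3.4, 2.2]] in jig [-128.64128793   -9.15620834]
side jig 89.3804501270794 [564.40607466 -11.19407632] [[0.4, 2.1], [-0.5, -0.2], [-2.6, -1.4], [-2.4, -1.0], [6.5, 3.4], [-1.5, -2.9]]
 panel 89.85890431571748 [ 557.45839738 -138.65666614] [[2.8, 0.0], [0.8, -0.8], [-0.2, 1.4], [-3.4, -0.6]] in jig [-127.53026318    5.56902138]
```

Emit:
{"op": "send_rows", "data": {"motion": [0, 0, 0, -0.003, 0, 0, -0.1412, 0, 0, 0, -0.003, 0, 0, -0.1412, 0, 0, 0, -0.003, 0, 0, -0.1412, 0, 0, 0, -0.003, 0, 0, -0.1412, 0, 0, 0, -0.003, 0, 0, -0.1412, 0, 0, 0, -0.003, 0, 0, -0.1412, 0, 0, 0, -0.003, 0, 0, -0.1412, 0, 0, 0, -0.003, 0, 0, -0.1412, 0, 0, 0, -0.003, 0, 0, -0.1412]}}

```text
t: 1.05
ee_pos: [155.5, -553.3, 258.0]
orientation: [-180.0, 0.0, -1.2]
wrist_force: [0.9, 0.3, 0.3]
grip_width: 85.7
```

Emit:
{"op": "send_rows", "data": {"motion": [0, 0.031, -0.037, 0, 0, 0, 0, 0, 0.031, -0.037, 0, 0, 0, 0, 0, 0.031, -0.037, 0, 0, 0, 0, 0, 0.031, -0.037, 0, 0, 0, 0, 0, 0.031, -0.037, 0, 0, 0, 0, 0, 0.031, -0.037, 0, 0, 0, 0, 0, 0.031, -0.037, 0, 0, 0, 0, 0, 0.031, -0.037, 0, 0, 0, 0, 0, 0.031, -0.037, 0, 0, 0, 0, 0, 0.031, -0.037, 0, 0, 0, 0, 0, 0.031, -0.037, 0, 0, 0, 0, 0, 0.031, -0.037, 0, 0, 0, 0]}}

```text
t: 2.25
ee_pos: [539.9, -117.6, 258.2]
orientation: [180.0, 0.0, -1.5]
wrist_force: [0.4, -0.0, 0.9]
grip_width: 85.4
```

Emit:
{"op": "send_rows", "data": {"motion": [255, 0.031, -0.037, 0, 0, 0, 0, 255, 0, 0, 0, 0, 0, 0, 255, 0, 0, 0, 0, 0, 0, 255, 0, 0, 0, 0, 0, 0]}}

```text
t: 2.65
ee_pos: [570.3, -83.9, 257.9]
orientation: [180.0, 0.1, -1.5]
wrist_force: [0.5, 0.6, 0.3]
grip_width: 28.4
```

Run:
```python
from h import *
import cv2,json
s=env.state();print(s["t"],s["ee_pos"],s["orientation"],s["grip_width"],s["qvel"].round(2))
P=cams.camera_params("wrist");json.dump({k:np.array(v).tolist() for k,v in P.items()},open("pw1.json","w"))
cv2.imwrite("pics/w1.png",cams.snapshot("wrist"))
```

```text
2.65 [570.31251588 -83.88037741 257.90421443] [ 1.79990767e+02  5.89100096e-02 -1.52683838e+00] 28.389373162263865 [-1.13 -0.54  0.24  0.07 -0.07  0.11]
```

View pics/w1.png

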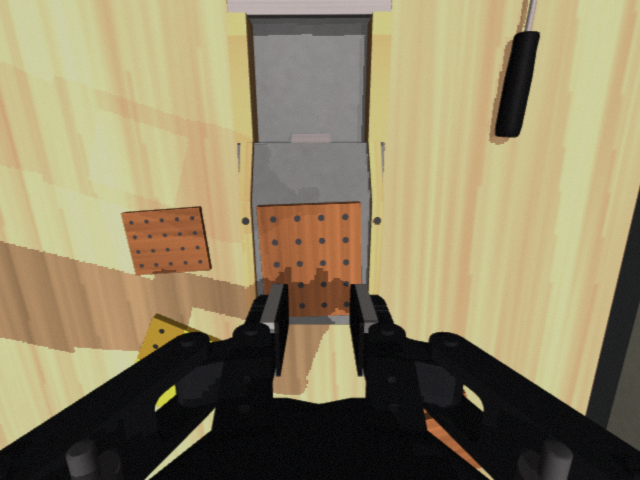

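Run:
```python
import cv2
a=cv2.imread("pics/w1.png")[0:200,210:410]; cv2.imwrite("pics/w1a.png",cv2.resize(a,None,fx=3,fy=3,interpolation=cv2.INTER_CUBIC))
a=cv2.imread("pics/w1.png")[180:340,210:410]; cv2.imwrite("pics/w1b.png",cv2.resize(a,None,fx=3.5,fy=3.5,interpolation=cv2.INTER_CUBIC))
```

```text
(no output)
```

View pics/w1a.png

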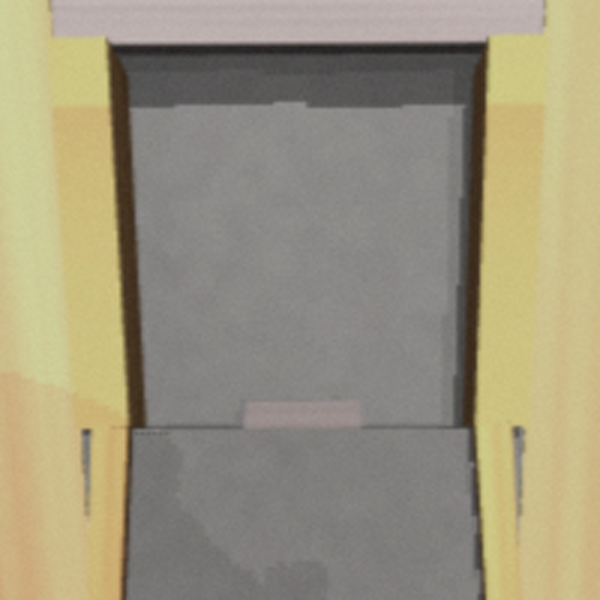

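View pics/w1b.png

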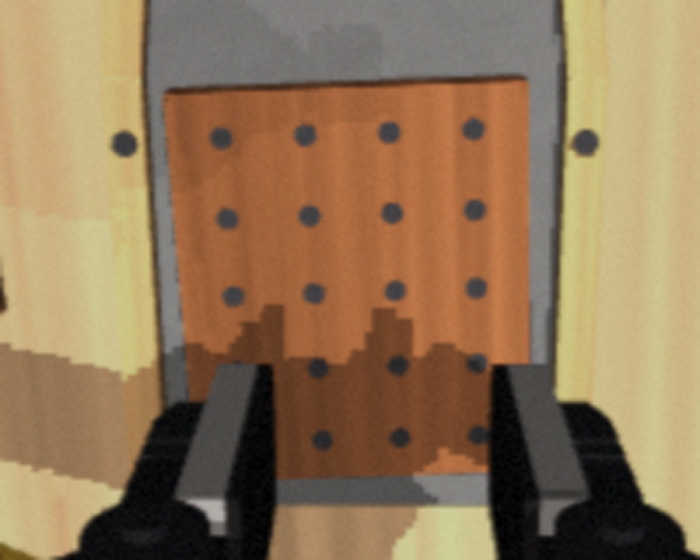

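Run:
```python
from h import *
import json
P={k:np.array(v) for k,v in json.load(open("pw1.json")).items()}
A=lambda u,v,z:onz("w",u/3+210-.33,v/3-.33,z,P)[:2]
B=lambda u,v,z:onz("w",u/3.5+210-.36,v/3.5+180-.36,z,P)[:2]
print("step",A(133,428,39),A(470,428,39)); print("lip",A(52,36,40),A(543,33,40))
J=[A(133,428,39),A(470,428,39),A(52,36,40),A(543,33,40)]
th,t,r=fit2([(0,58),(0,-58),(114,76),(114,-76)],J);print("jig",np.degrees(th),t,r.round(1).tolist())
pl=[B(168,92,51),B(527,79,51)];pt=[B(275,479,51),B(490,473,51)]
R=np.array([[np.cos(th),-np.sin(th)],[np.sin(th),np.cos(th)]])
for q in pl+pt+[B(275,505,39),B(490,505,39)]+[A(245,402,28),A(360,402,28)]: print(q,"jig:",(R.T@(q-t)).round(1))
for x in (-213,-105,4,29): print(x,R@[x,0]+t)
```

```text
step [505.1344521  -11.55088048] [620.61387198 -14.54859447]
lip [489.48453278 105.55220414] [641.49795104 102.33700294]
jig 88.70048277381007 [562.89000412 -11.53790659] [[0.2, -1.3], [-0.3, -1.7], [-0.0, 1.4], [0.0, 1.6]]
[506.09069315 -75.54927115] jig: [-65.3  55.3]
[613.42150353 -74.38315627] jig: [-61.7 -51.9]
[ 531.50072625 -205.25120638] jig: [-194.4   27. ]
[ 602.33071742 -204.82846984] jig: [-192.3  -43.8]
[ 529.59357003 -221.77121983] jig: [-210.9   28.5]
[ 603.35358818 -223.61877238] jig: [-211.1  -45.3]
[543.07766622  -3.7800074 ] jig: [ 7.3 20. ]
[583.4043405   -4.82833221] jig: [  7.2 -20.4]
-213 [ 558.05939634 -224.48312309]
-105 [ 560.5087186  -116.51090064]
4 [562.98071976  -7.53893539]
29 [563.5476925   17.45463462]
```

Emit:
{"op": "send_rows", "data": {"motion": [255, -0.0022, 0.036, 0.03, 0, 0, -0.004, 255, -0.0022, 0.036, 0.03, 0, 0, 0, 255, -0.0022, 0.036, 0.03, 0, 0, 0, 255, -0.0022, 0.036, 0.03, 0, 0, 0, 255, 0, 0, 0.03, 0, 0, 0, 255, 0, 0, 0.03, 0, 0, 0, 255, 0, 0, 0, 0, 0, 0, 255, 0, 0, 0, 0, 0, 0]}}

```text
t: 3.5
ee_pos: [558.1, -227.9, 78.6]
orientation: [-180.0, 0.0, -1.4]
wrist_force: [0.0, -0.0, 1.0]
grip_width: -0.2
```

Run:
```python
from h import *
import cv2
s=env.state();print(s["t"],s["ee_pos"],s["orientation"],s["grip_width"])
a=cams.snapshot("side")[150:330,240:440];cv2.imwrite("pics/s1.png",cv2.resize(a,None,fx=3.3,fy=3.3,interpolation=cv2.INTER_CUBIC))
```

```text
3.5 [ 558.07833578 -227.89088419   78.62343188] [-1.79976123e+02  4.21595474e-02 -1.36647401e+00] -0.15835486617696698
```

View pics/s1.png

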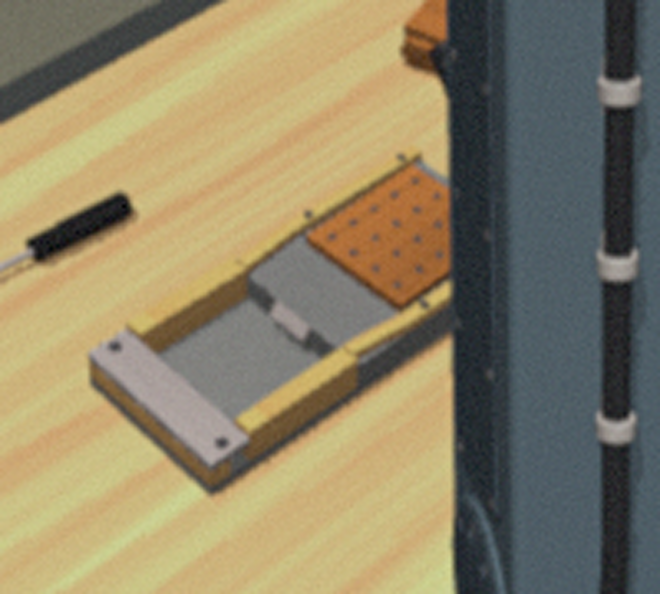

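Emit:
{"op": "send_rows", "data": {"motion": [255, 0, 0, 0.02, 0, 0, 0, 255, 0, 0, 0.0165, 0, 0, 0, 255, 0, -0.006, 0, 0, 0, 0, 255, 0, -0.01, 0, 0, 0, 0, 255, 0, -0.012, 0, 0, 0, 0, 255, 0, -0.012, 0, 0, 0, 0, 255, 0, -0.012, 0, 0, 0, 0, 255, 0, -0.012, 0, 0, 0, 0, 255, 0, -0.01, 0, 0, 0, 0, 255, 0, -0.006, 0, 0, 0, 0, 255, 0, 0, 0, 0, 0, 0]}}

```text
t: 4.65
ee_pos: [560.4, -145.8, 41.6]
orientation: [-180.0, 0.0, -1.2]
wrist_force: [-0.3, -0.1, -1.0]
grip_width: 0.1
```

Run:
```python
from h import *
import cv2
s=env.state();print(s["t"],s["ee_pos"],s["orientation"],s["wrist_force"])
cv2.imwrite("pics/w2.png",cams.snapshot("wrist"))
a=cams.snapshot("scene")[150:330,200:400];cv2.imwrite("pics/c2.png",cv2.resize(a,None,fx=3.3,fy=3.3,interpolation=cv2.INTER_CUBIC))
```

```text
4.65 [ 560.43784483 -145.8434707    41.62812973] [-1.79962692e+02  2.89541435e-02 -1.21277254e+00] [-0.27769475 -0.05348897 -1.01594834]
```

View pics/w2.png

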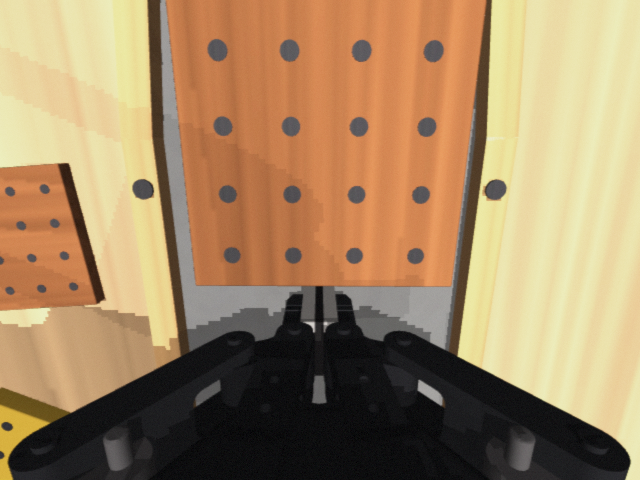

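View pics/c2.png

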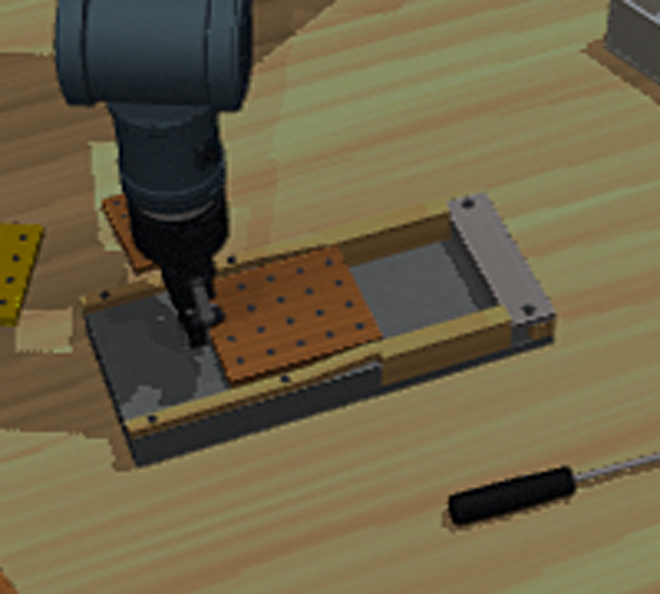

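Run:
```python
from h import *
for u,z in((200,51),(320,51),(440,51)): print(onz("wrist",u,286,z)-env.state()["ee_pos"])
```

```text
[-50.73924103  12.66363189   9.4828215 ]
[ 0.71643335 11.59538343  9.4828215 ]
[52.1285873  10.52803847  9.4828215 ]
```

Emit:
{"op": "send_rows", "data": {"motion": [255, 0, -0.006, 0, 0, 0, 0, 255, 0, -0.01, 0, 0, 0, 0, 255, 0, -0.01, 0, 0, 0, 0, 255, 0, -0.01, 0, 0, 0, 0, 255, 0, -0.01, 0, 0, 0, 0, 255, 0, -0.008, 0, 0, 0, 0, 255, 0, -0.006, 0, 0, 0, 0, 255, 0, -0.006, 0, 0, 0, 0, 255, 0, -0.006, 0, 0, 0, 0, 255, 0, -0.006, 0, 0, 0, 0, 255, 0, 0, 0, 0, 0, 0, 255, 0, 0, 0, 0, 0, 0]}}

```text
t: 5.95
ee_pos: [562.2, -68.9, 41.7]
orientation: [-180.0, 0.0, -1.3]
wrist_force: [-0.5, -0.4, -0.5]
grip_width: 0.5
```

Run:
```python
from h import *
import cv2
s=env.state();print(s["t"],s["ee_pos"],s["orientation"],s["wrist_force"])
cv2.imwrite("pics/w3.png",cams.snapshot("wrist"))
a=cams.snapshot("side")[180:320,240:440];cv2.imwrite("pics/s3.png",cv2.resize(a,None,fx=3.5,fy=3.5,interpolation=cv2.INTER_CUBIC))
```

```text
5.95 [562.22742813 -68.87079906  41.70218565] [-1.79986799e+02  1.34734287e-02 -1.25854196e+00] [-0.50269471 -0.43025638 -0.48540437]
```

View pics/w3.png

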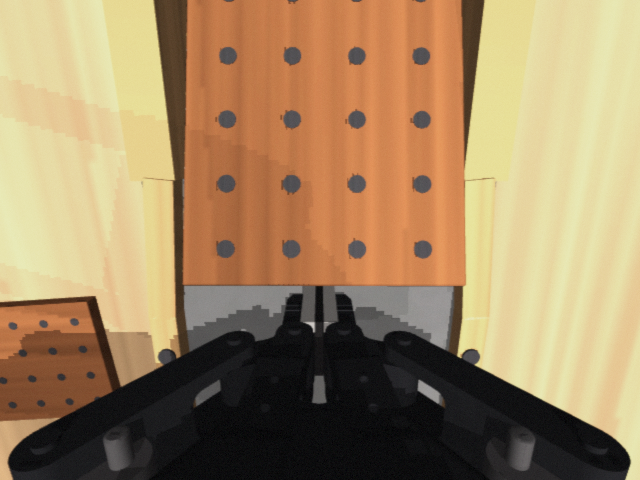

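View pics/s3.png

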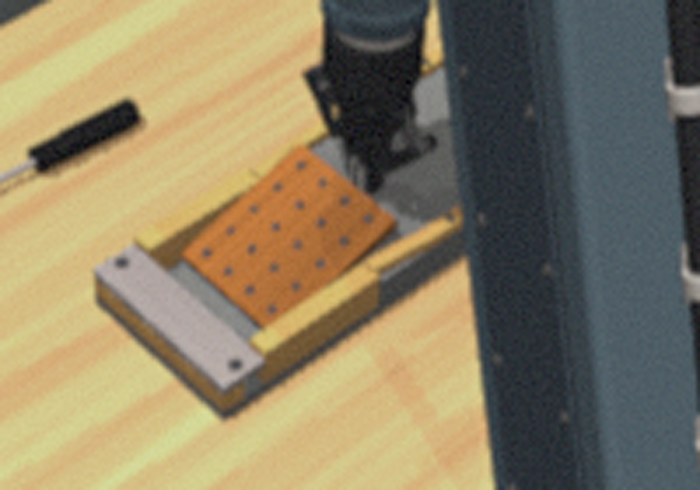

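The panel has tipped nose-down into the pocket. I'll push on slowly.

Emit:
{"op": "send_rows", "data": {"motion": [255, 0, -0.004, 0, 0, 0, 0, 255, 0, -0.005, 0, 0, 0, 0, 255, 0, -0.005, 0, 0, 0, 0, 255, 0, -0.005, 0, 0, 0, 0, 255, 0, -0.005, 0, 0, 0, 0, 255, 0, -0.005, 0, 0, 0, 0, 255, 0, -0.004, 0, 0, 0, 0, 255, 0, -0.003, 0, 0, 0, 0, 255, 0, -0.003, 0, 0, 0, 0, 255, 0, -0.002, 0, 0, 0, 0, 255, 0, 0, 0, 0, 0, 0]}}

```text
t: 7.15
ee_pos: [563.3, -27.9, 41.8]
orientation: [-180.0, -0.0, -1.3]
wrist_force: [-0.0, -0.6, -0.1]
grip_width: 0.1
```

Run:
```python
from h import *
import cv2
s=env.state();print(s["t"],s["ee_pos"],s["orientation"],s["wrist_force"])
cv2.imwrite("pics/w4.png",cams.snapshot("wrist"))
a=cams.snapshot("side")[180:320,240:440];cv2.imwrite("pics/s4.png",cv2.resize(a,None,fx=3.5,fy=3.5,interpolation=cv2.INTER_CUBIC))
```

```text
7.15 [563.25093267 -27.85370676  41.81302663] [-1.79991784e+02 -1.85653854e-03 -1.26256677e+00] [-0.04862638 -0.59917762 -0.13354988]
```

View pics/w4.png

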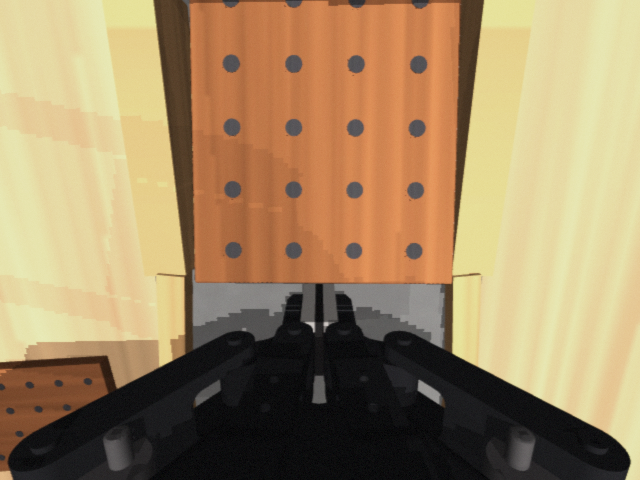

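View pics/s4.png

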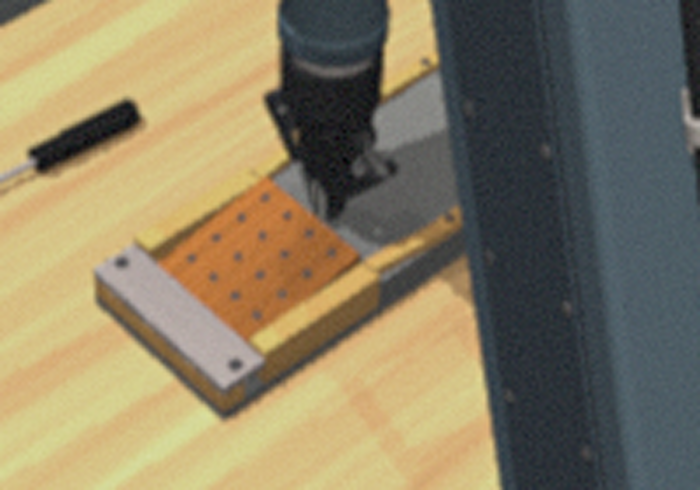

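Emit:
{"op": "send_rows", "data": {"motion": [255, 0, -0.002, 0, 0, 0, 0, 255, 0, -0.002, 0, 0, 0, 0, 255, 0, -0.002, 0, 0, 0, 0, 255, 0, 0, 0, 0, 0, 0, 255, 0, 0, 0, 0, 0, 0]}}

```text
t: 7.75
ee_pos: [563.4, -22.0, 41.8]
orientation: [-180.0, 0.0, -1.3]
wrist_force: [-0.3, -0.4, -0.2]
grip_width: -0.1
```

Run:
```python
from h import *
import cv2
s=env.state();print(s["t"],s["ee_pos"],s["orientation"],s["wrist_force"])
P=cams.camera_params("wrist")
a=cams.snapshot("wrist");cv2.imwrite("pics/w5.png",a)
cv2.imwrite("pics/w5z.png",cv2.resize(a[220:320,150:500],None,fx=2.2,fy=2.2,interpolation=cv2.INTER_CUBIC))
for v in(280,282,284,286,288):print(v,[onz("w",320,v,z,P)[1].round(1) for z in (39,44,47,50)])
print([[round(c,1) for c in proj("w",[x,-12,39],P)] for x in (505,563,620)])
```

```text
7.75 [563.35542795 -21.98749674  41.79816109] [-1.79994271e+02  9.10728007e-04 -1.26295976e+00] [-0.29866775 -0.40784543 -0.21836525]
280 [np.float64(-12.8), np.float64(-10.7), np.float64(-9.4), np.float64(-8.2)]
282 [np.float64(-13.8), np.float64(-11.7), np.float64(-10.4), np.float64(-9.1)]
284 [np.float64(-14.8), np.float64(-12.6), np.float64(-11.3), np.float64(-10.0)]
286 [np.float64(-15.8), np.float64(-13.6), np.float64(-12.3), np.float64(-10.9)]
288 [np.float64(-16.8), np.float64(-14.6), np.float64(-13.2), np.float64(-11.9)]
[[np.float64(193.2), np.float64(280.9)], [np.float64(317.7), np.float64(278.5)], [np.float64(440.6), np.float64(276.1)]]
```

View pics/w5z.png

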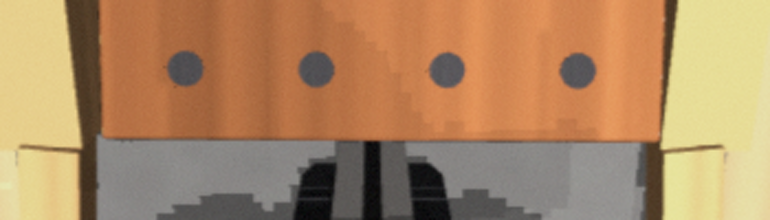

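Emit:
{"op": "send_rows", "data": {"motion": [255, 0, -0.001, 0, 0, 0, 0, 255, 0, -0.001, 0, 0, 0, 0, 255, 0, 0, 0, 0, 0, 0, 255, 0, 0, 0, 0, 0, 0]}}

```text
t: 8.2
ee_pos: [563.4, -20.1, 41.8]
orientation: [-180.0, 0.0, -1.3]
wrist_force: [-0.1, -0.8, -1.4]
grip_width: -0.0
```

Run:
```python
from h import *
import cv2
s=env.state();print(s["t"],s["ee_pos"],s["orientation"],s["wrist_force"])
P=cams.camera_params("wrist")
a=cams.snapshot("wrist");cv2.imwrite("pics/w6.png",a)
cv2.imwrite("pics/w6z.png",cv2.resize(a[220:320,150:500],None,fx=2.2,fy=2.2,interpolation=cv2.INTER_CUBIC))
for v in(278,280,282,284,286,288):print(v,[onz("w",320,v,z,P)[1].round(1) for z in (39,44,47,50)])
a=cams.snapshot("side")[180:320,240:440];cv2.imwrite("pics/s6.png",cv2.resize(a,None,fx=3.5,fy=3.5,interpolation=cv2.INTER_CUBIC))
```

```text
8.2 [563.40005383 -20.07890931  41.7946946 ] [-1.79995529e+02  3.61791852e-04 -1.27135969e+00] [-0.11787946 -0.81897854 -1.42189434]
278 [np.float64(-9.9), np.float64(-7.8), np.float64(-6.5), np.float64(-5.3)]
280 [np.float64(-10.9), np.float64(-8.8), np.float64(-7.5), np.float64(-6.2)]
282 [np.float64(-11.9), np.float64(-9.7), np.float64(-8.4), np.float64(-7.2)]
284 [np.float64(-12.9), np.float64(-10.7), np.float64(-9.4), np.float64(-8.1)]
286 [np.float64(-13.9), np.float64(-11.7), np.float64(-10.4), np.float64(-9.0)]
288 [np.float64(-14.9), np.float64(-12.7), np.float64(-11.3), np.float64(-10.0)]
```

View pics/w6z.png

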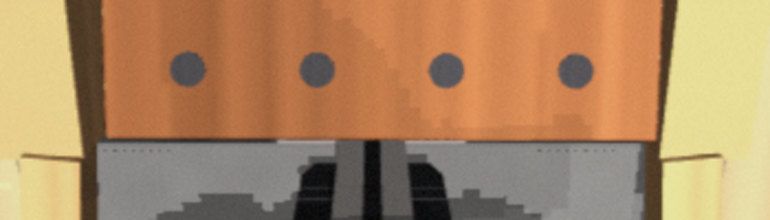

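View pics/s6.png

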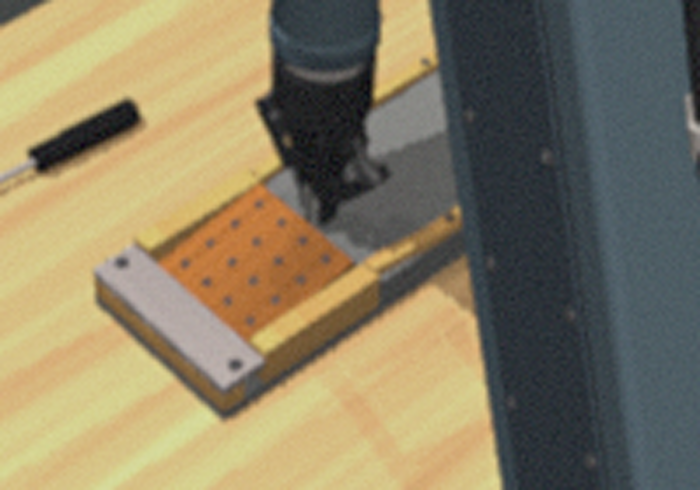

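Emit:
{"op": "send_rows", "data": {"motion": [255, 0, 0.003, 0, 0, 0, 0, 255, 0, 0, -0.03, 0, 0, 0, 255, 0, -0.02, 0, 0, 0, 0, 255, 0, -0.02, 0, 0, 0, 0, 255, 0, 0, 0.012, 0, 0, 0, 255, 0, 0, 0.008, 0, 0, 0, 255, 0, 0, 0.004, 0, 0, 0, 255, 0, 0, 0, 0, 0, 0]}}

```text
t: 9.1
ee_pos: [563.3, 16.3, 46.4]
orientation: [-180.0, 0.1, -1.3]
wrist_force: [0.7, -0.1, 0.1]
grip_width: -0.3
```

Emit:
{"op": "send_rows", "data": {"motion": [255, 0, 0, 0.003, 0, 0, 0, 255, 0, 0, 0.003, 0, 0, 0, 255, 0, 0, 0.003, 0, 0, 0, 255, 0, 0, 0, 0, 0, 0]}}

```text
t: 9.5
ee_pos: [565.4, 16.7, 39.6]
orientation: [-180.0, -0.1, -1.3]
wrist_force: [0.9, 1.2, 3.0]
grip_width: -0.0
```

Emit:
{"op": "send_rows", "data": {"motion": [255, 0, 0, 0.003, 0, 0, 0, 255, 0, 0, 0.003, 0, 0, 0, 255, 0, 0, 0, 0, 0, 0]}}

```text
t: 9.8
ee_pos: [564.2, 16.7, 32.5]
orientation: [180.0, 0.0, -1.3]
wrist_force: [0.3, -0.4, 1.0]
grip_width: 0.2
```

Emit:
{"op": "send_rows", "data": {"motion": [255, 0, 0, 0.003, 0, 0, 0, 255, 0, 0, 0.003, 0, 0, 0, 255, 0, 0, 0, 0, 0, 0]}}

```text
t: 10.1
ee_pos: [563.5, 17.0, 25.9]
orientation: [-180.0, 0.1, -1.3]
wrist_force: [0.0, 0.3, -0.8]
grip_width: -0.2
```

Emit:
{"op": "send_rows", "data": {"motion": [255, 0, 0, 0.002, 0, 0, 0, 255, 0, 0, 0.001, 0, 0, 0, 255, 0, 0, 0, 0, 0, 0]}}

```text
t: 10.4
ee_pos: [564.0, 17.0, 24.1]
orientation: [-180.0, 0.0, -1.3]
wrist_force: [-2.5, 0.1, 4.6]
grip_width: 0.3
```

Run:
```python
from h import *
import cv2
s=env.state();print(s["t"],s["ee_pos"],s["orientation"],s["wrist_force"])
a=cams.snapshot("wrist");cv2.imwrite("pics/w7.png",a)
a=cams.snapshot("side")[180:320,240:440];cv2.imwrite("pics/s7.png",cv2.resize(a,None,fx=3.5,fy=3.5,interpolation=cv2.INTER_CUBIC))
```

```text
10.4 [564.00747311  16.9720525   24.06055081] [-1.79996032e+02  4.22784416e-02 -1.26127908e+00] [-2.46231639  0.0946108   4.56300597]
```

View pics/w7.png

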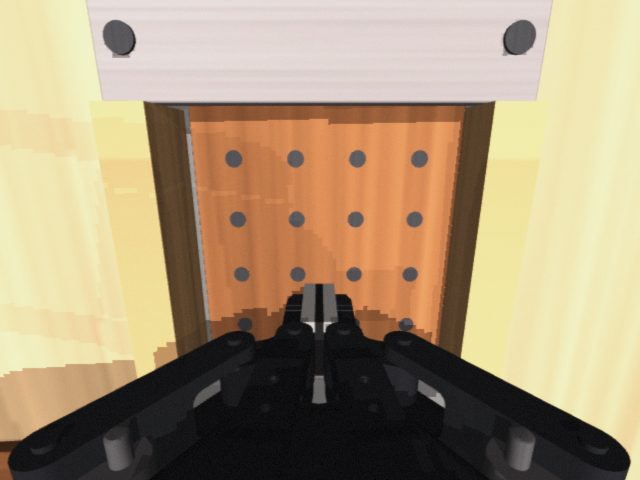

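View pics/s7.png

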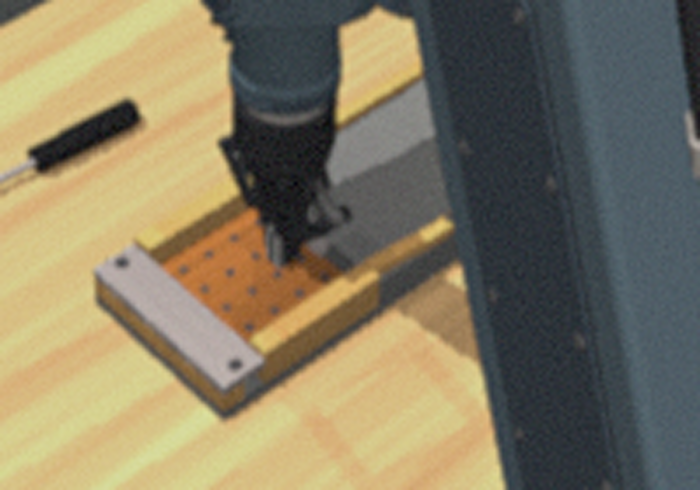

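The tip stopped at z 24, which is where the seated panel's top should be. I'll press a little harder, then retract and check.

Emit:
{"op": "send_rows", "data": {"motion": [255, 0, 0, 0.002, 0, 0, 0, 255, 0, 0, 0, 0, 0, 0, 255, 0, 0, 0, 0, 0, 0]}}

```text
t: 10.8
ee_pos: [564.1, 17.0, 24.0]
orientation: [180.0, 0.1, -1.2]
wrist_force: [-10.5, 1.1, 23.0]
grip_width: 0.6
```

Emit:
{"op": "send_rows", "data": {"motion": [255, 0, 0, -0.02, 0, 0, 0, 255, 0, 0, -0.04, 0, 0, 0, 255, 0, 0, -0.04, 0, 0, 0, 255, 0, 0.04, -0.03, 0, 0, 0, 255, 0, 0.04, 0, 0, 0, 0, 255, 0, 0, 0, 0, 0, 0, 255, 0, 0, 0, 0, 0, 0]}}

```text
t: 11.5
ee_pos: [562.2, -63.7, 151.5]
orientation: [-180.0, 0.0, -1.4]
wrist_force: [-0.2, 0.3, 0.0]
grip_width: 0.3
```

Run:
```python
from h import *
import cv2,json
s=env.state();print(s["t"],s["ee_pos"],s["orientation"],s["wrist_force"])
P=cams.camera_params("wrist");json.dump({k:np.array(v).tolist() for k,v in P.items()},open("pw8.json","w"))
a=cams.snapshot("wrist");cv2.imwrite("pics/w8.png",a)
a=cams.snapshot("side")[180:320,240:440];cv2.imwrite("pics/s8.png",cv2.resize(a,None,fx=3.5,fy=3.5,interpolation=cv2.INTER_CUBIC))
```

```text
11.5 [562.15267953 -63.69076485 151.49864143] [-1.79969043e+02  2.00015023e-02 -1.39550221e+00] [-0.19934029  0.32032376  0.00786227]
```

View pics/w8.png

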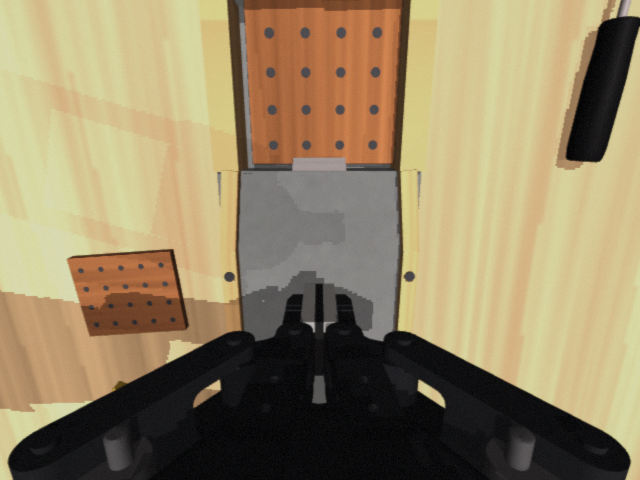

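View pics/s8.png

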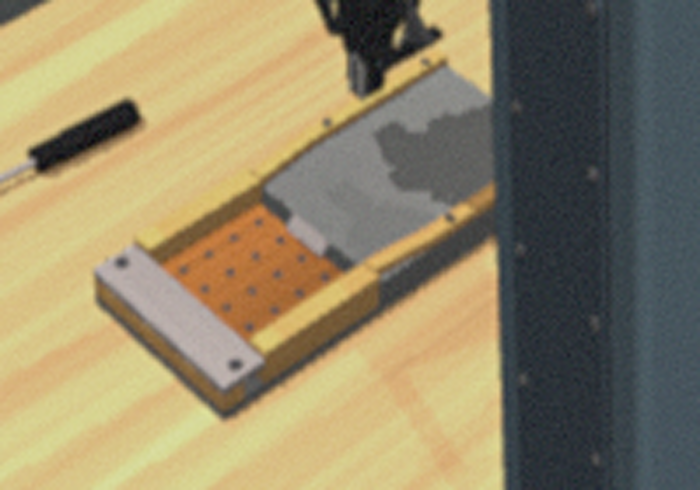

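Run:
```python
from h import *
import json,cv2
P={k:np.array(v) for k,v in json.load(open("pw8.json")).items()}
a=cv2.imread("pics/w8.png")
cv2.imwrite("pics/w8z.png",cv2.resize(a[120:190,220:420],None,fx=4,fy=4,interpolation=cv2.INTER_CUBIC))
for n,v,z in(("step",170,39),("trail",163,24),("nose",157.5,28)): print(n,onz("w",275 if n!="nose" else 320,v,z,P))
```

```text
step [530.70388818 -11.93195841  39.        ]
trail [529.0785292   -7.67580866  24.        ]
nose [564.33735753  -4.16001409  28.        ]
```

View pics/w8z.png

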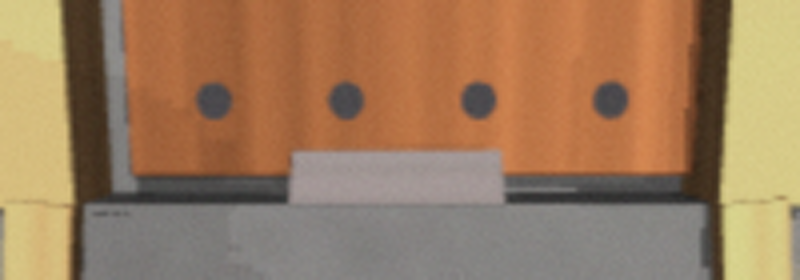

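```bash
python3 -c "
from station import env
print(env.finish_job())"
```

```text
the job is handed in; nothing more can be done
None
```

The panel is seated in the pocket with the catch over its trailing edge, and I handed the job in at about 11.6 s; no verdict is reported.

**What I did:** With the fingers shut I pushed the panel along the deck until its leading edge tipped down. I kept pushing until it was under the lip and the trailing edge lay about 4–5 mm past the step. I then pressed about 29 mm past the step until the panel bottomed out with the tip at z 24 mm (23 N at the end), and backed the arm off clear of the jig.

**Last checks** (wrist and side cameras):
- **Panel position:** it looks flat, with its trailing edge about 4 mm past the step. That puts its centre at about 69 mm, against a limit of 62–72 mm, and its leading edge close to the back stop.
- **Catch:** the nose shows over the panel's edge, about 8 mm past the step. It read about 7 mm at rest before the job and is 9 mm nominally, so I take it as fully out within the 2 mm calibration.
- **Disagreement between measurements:** the step's position differed by about 1 mm between views, and my first scene and side camera fits disagreed by several mm. I relied on the wrist camera.
- **Not measured:** the slope with the leading edge under the lip was seen in the pictures but not measured. I did not re-measure the bench objects, but the arm was not driven near them.

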